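Clear the carving bench through the extraction hopper

ROBOT

A 7-joint arm with a two-finger parallel gripper is mounted at the origin on the work surface. World frame = base frame: x ahead of the robot, y to its left, z up, the work surface at z = 0. Lengths are in m, angles in rad, forces in N, time in s.
With the tool pointing down it reaches from about 0.35 to 0.775 m from the base axis. Payload 3.1 kg.
Tool frame: the origin (TCP) lies on the centre line of the jaws, within the pads' length; the fingertips stand 19 mm ahead of it and the grasp point (between the pads) is the TCP (env.tips_ahead is the distance from the TCP to the fingertips, in m); z points along the fingers, y is the line along which they close (so a half turn about z gives the same grasp; the last joint's range is limited). The gripper opens to 85 mm and grips with 20 to 120 N. Pads are 22 mm wide; open, the fingers measure 114 mm over their backs; the gripper's body (76 mm by 85 mm) begins 54 mm behind the grasp point. The pads swing forward as they close: fully open they stand 13 mm farther back than shut.
Start: joints at [-1.329, 0.311, 0.014, 1.512, -0.004, 1.319, -0.027], TCP at [0.154, 0.528, 0.25] pointing down, gripper open.
Joint ranges: [-2.7, 2.7], [-0.3, 1.91], [-1.27, 1.3], [0.12, 2.57], [-1.44, 4.58], [0.2, 2.03], [-3.05, 3.05]. Speed limits (rad/s): [2.79, 2.79, 3.14, 3.14, 3.14, 3.14, 3.14].

INTERFACE

Orientations are given as a rotation vector (axis times angle).
In Python, from station import env, vision gives the robot as it stands. The module is installed in compiled form; this text tells all that it offers. Calls block until the motion is done:
- env.move_ptp(position, orientation): joint-space move of the TCP to a pose.
- env.servo_line(position, frame=None, speed=0.15, until_force=None): straight line of the TCP; frame=None keeps the orientation; speed is the mean speed in m/s. With until_force (N) it stops when the force on the tool has changed by that much, and returns True; else False.
- env.movej(angles): joint-space move.
- env.gripper_open() and env.close_gripper(squeeze=None): open the fingers fully, or close them until they stop; squeeze is the grip in N (None keeps the last).
- env.dwell(seconds).
- env.solve_ik(position, orientation): joint angles nearest the present ones, or None.
- env.observe(): the state.
- vision.get_image(name): name is "side" or "top"; returns the picture (420x560x3 uint8, red, green, blue); there is no depth.
- vision.camera_params(name): a dict with "fx", "fy", "cx", "cy" (pixels), "dist_coeffs" ([k1, k2, p1, p2, k3] as OpenCV has them; the pictures are not rectified), "R" (3x3) and "t" (3): a world point X has camera coordinates R X + t. Camera axes: x right, y down, z forward; pixel columns grow to the right and rows downward; lengths in m; the calibration is good to about 2 mm. A picture is of the moment at which its call begins. camera_params takes no time and is no camera call.
A pose or a line that the arm cannot do raises env.IKError and nothing moves.
- env.close_job(): hands the job in; it is judged then, once.
The state is a dict: "time_s": time; "joint_pos": joint angles; "qvel": joint speeds; "effort": joint torques, N m; "position": TCP position; "orientation": TCP orientation; "force": force on the tool from outside, world axes, zero at the start; "ft_torque": the same for the moment, N m; "width": finger opening in m; "gripper_force": force on a finger pad.
Only numpy, scipy, OpenCV 4.12 (cv2) and the standard library are available. Lean on these libraries where they do the work, as an engineer would, in place of code of your own. Each camera call takes 0.05 s, during which the arm holds its last target. There are 200 camera calls.

TASK

Clear up the carver's bench: turn the red damper lever on the suction pipe so that it lines up with the yellow pointer and leave it there; put any offcuts lying on the bench into the wooden scrap tray with the others, and tip the trayful into the green scrap hopper. Then shut the damper fully and stand the empty tray upright back on its black mat. Lay every gouge from the bench side by side up on the sloped tool rack, handle across both rails and blade pointing up the slope, and do not disturb the other things on the bench.

Things in the scene. Friction and masses are not known exactly. Their poses are not given: they have to be found in the camera images.
- hopper: Green steel scrap hopper fixed to the bench, open on top: 150 mm square up to 60 mm, then flared to a 180 mm square mouth, rim 111 mm above the bench; floor 6 mm, walls 4 mm. Origin on the bench under its centre. A 60 mm suction pipe (axis 36 mm up) leaves along its +y; the damper valve is on it, 220 mm from the hopper's centre.
- damper (a joint): Red damper lever, turning about a vertical axis on the valve. 0 = shut (lever across the pipe, along the hopper's -x), growing clockwise seen from above to 1.57 (lever along the pipe, pointing along the hopper's +y). It stays where it is left.
- damper_knob (a point): Middle of the upright round black knob (18 mm diameter, 108 to 154 mm above the bench) at the lever's end, 75 mm from the lever's axis; this point is 134 mm up. Its x axis runs along the lever from knob to axis. The lever bar is 18 mm wide, 8 mm thick; a 110 mm disc below it has its top 88 mm up.
- mark: Yellow pointer of the damper (thin strip 45 to 120 mm from the axis, end upturned), fixed below the lever, at a different angle each day. Origin on the lever's axis, 86 mm up; it points along its own -x. The lever lines up with it when their x axes are parallel: damper value = yaw of hopper - yaw of mark.
- mat: Thin black rubber mat fixed to the bench, 200 x 160 x 3 mm, the place of the scrap tray. Origin under its centre.
- tray: Plywood scrap tray with the offcuts, x from -70 to +104 mm, 120 mm wide, walls 45 mm high at back and sides, open at +x where the floor ends in a slight ramp (5 mm rise). Floor 5 mm. A dark handle bar (18 mm along x, 120 mm along y, from 100 to 120 mm above the underside) bridges it over the origin. Origin at the underside. Grip the bar from above, closing along x.
- offcut1: Chunky hardwood offcut, a block 30 x 36 x 26 mm, starting in the tray (may be absent). Origin at the centre of its underside.
- offcut2: Chunky hardwood offcut, a block 26 x 42 x 24 mm, starting in the tray (may be absent). Origin at the centre of its underside.
- offcut3: Chunky hardwood offcut, a block 30 x 34 x 28 mm, starting in the tray (may be absent). Origin at the centre of its underside.
- offcut4: Chunky hardwood offcut, a block 28 x 38 x 24 mm, starting in the tray (may be absent). Origin at the centre of its underside.
- offcut5: Chunky hardwood offcut, a block 40 x 34 x 26 mm, starting on the bench in front of the hopper (may be absent). Origin at the centre of its underside.
- offcut6: Chunky hardwood offcut, a block 36 x 36 x 30 mm, starting on the bench in front of the hopper (may be absent). Origin at the centre of its underside.
- gouge1: Carving gouge with a light wood handle, lying on the bench (may be absent). Origin at the centre of the handle, which is 95 mm long (x), 24 mm wide (y), 22 mm high; the steel blade (11 x 5 mm) runs along +x to 102 mm from the origin.
- gouge2: Carving gouge with a yellow handle, lying on the bench (may be absent). Origin at the centre of the handle, which is 95 mm long (x), 24 mm wide (y), 22 mm high; the steel blade (11 x 5 mm) runs along +x to 102 mm from the origin.
- gouge3: Carving gouge with a dark wood handle, lying on the bench (may be absent). Origin at the centre of the handle, which is 95 mm long (x), 24 mm wide (y), 22 mm high; the steel blade (11 x 5 mm) runs along +x to 102 mm from the origin.
- gouge4: Carving gouge with a medium brown wood handle, lying on the bench (may be absent). Origin at the centre of the handle, which is 95 mm long (x), 24 mm wide (y), 22 mm high; the steel blade (11 x 5 mm) runs along +x to 102 mm from the origin.
- gouge1_tip (a point): Tip of the blade of gouge1.
- gouge2_tip (a point): Tip of the blade of gouge2.
- gouge3_tip (a point): Tip of the blade of gouge3.
- gouge4_tip (a point): Tip of the blade of gouge4.
- rack_bed: Two parallel wooden rails of the tool rack, on fixed dark legs: each 310 mm long (y), 14 mm wide, 20 mm deep, centred at x = -32 and +32 mm. Origin midway between them in the plane of their tops, 100 mm above the bench. x points up the 15 degree slope, away from the robot; z is the bed's normal. A gouge lying on it has its origin 11 mm above this plane.
- figure: Bystander, not to be disturbed: carved wooden figure, 76 mm across and 135 mm tall, standing behind the rack. Origin under its centre.
- mallet: Bystander, not to be disturbed: carver's mallet standing on its head, 80 mm across, 210 mm tall. Origin under its centre.
- sanding_block: Bystander, not to be disturbed: cork sanding block 70 x 45 x 30 mm beside the gouges. Origin under its centre.
There are look-alikes about, which are no part of the job. What is shaped like the offcut5 but orange or purple is not meant.

How it is judged:
By the outcome, as a careful person would: the job done as asked, in the order asked, and still so for the second after the job is handed in, with the robot touching nothing.
Of offcut1, offcut2, offcut3, offcut4, offcut5, offcut6 only 3 to 6 are there at a start; the rules pass over those that are not, and their reading is None.
Of gouge1, gouge2, gouge3, gouge4 only 3 to 4 are there at a start; the rules pass over those that are not, and their reading is None.
At some moment in a run one of tray, gouge1, gouge2, gouge3, gouge4 may be knocked a few centimetres aside while the robot is not near it.
It also fails if it takes over 210 s, if anything falls off the work surface, if the arm or the gripper's body presses on something with over 40 N, if the wrist force passes 120 N, or if a joint passes its speed limit or range.

## Working session

There is one attempt and no reset: what is moved stays moved. The work goes in short steps, each a Python script; the robot and the scene stay as the last script left them, time stands still between calls to the robot, and variables do not carry over. Pictures are saved under pics/ and viewed, at most 14 in all, crops included, and the job is handed in when it is done.

```bash
mkdir -p pics && python3 - <<'E'
from station import env, vision
import cv2, numpy as np
for n in("top","side"):
    im=vision.get_image(n); cv2.imwrite(f"pics/{n}0.png",im[:,:,::-1])
    c=vision.camera_params(n); print(n,{k:np.round(v,4).tolist() for k,v in c.items()})
    R=np.array(c["R"]);print(-R.T@np.array(c["t"]))
s=env.observe(); print(s["position"],s["orientation"],s["width"],s["force"],env.tips_ahead)
E
```

```text
top {'fx': 390.2342, 'fy': 390.2342, 'cx': 281.1523, 'cy': 215.6209, 'dist_coeffs': [0.025, 0.0, 0.0, 0.0, 0.0], 'R': [[0.0229, -0.9997, 0.0001], [-0.9842, -0.0225, -0.1757], [0.1756, 0.004, -0.9844]], 't': [-0.1333, 0.5448, 1.0014]}
[ 0.36340452 -0.12499971  1.08159567]
side {'fx': 473.7824, 'fy': 473.7824, 'cx': 275.2745, 'cy': 210.419, 'dist_coeffs': [-0.1491, 0.0, 0.0, 0.0, 0.0], 'R': [[-0.9982, -0.0574, -0.0145], [-0.0254, 0.6364, -0.7709], [0.0534, -0.7692, -0.6367]], 't': [0.5381, 0.1608, 1.1383]}
[0.480434   0.80411809 0.85650801]
[0.15379853 0.52744542 0.24931722] [-0.44409421 -3.10981875  0.00331983] 0.08555827342869943 [0.30754763 0.29976324 0.08450884] 0.019
```

View pics/top0.png

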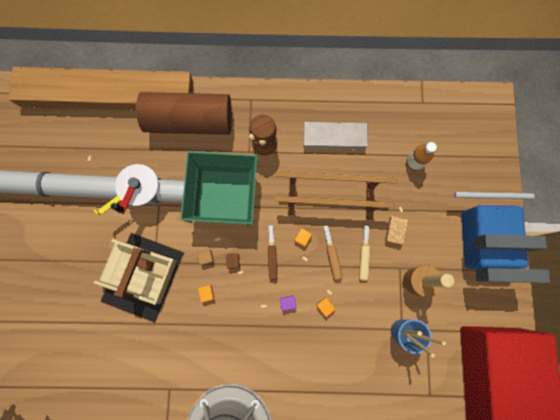

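View pics/side0.png

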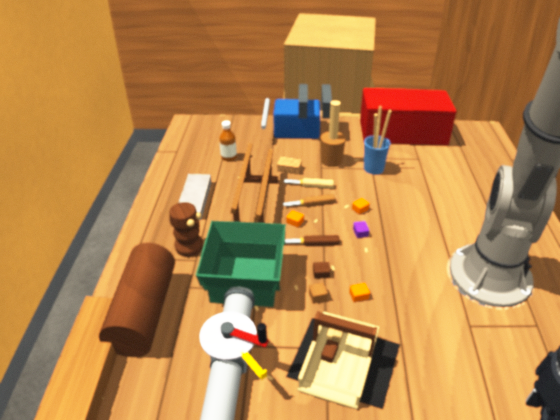

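Top view: hopper (220,188), valve (137,185) with lever toward about (122,208) and pointer (105,206), tray on mat (140,275), two bench offcuts (205,258) and (232,262), gouges at about (272,255), (333,255) and (365,255), rack (335,190). I'll look closer.

```bash
cat > h.py <<'E'
from station import env, vision
import cv2, numpy as np
from scipy.spatial.transform import Rotation as Ro
def ray(n,uv):
    c=vision.camera_params(n);K=np.array([[c["fx"],0,c["cx"]],[0,c["fy"],c["cy"]],[0,0,1]])
    p=cv2.undistortPoints(np.array(uv,float).reshape(-1,1,2),K,np.array(c["dist_coeffs"])).reshape(-1,2)
    R=np.array(c["R"]);d=np.c_[p,np.ones(len(p))]@R
    return -R.T@np.array(c["t"]),d
def cast(n,uv,z):
    o,d=ray(n,uv);return o+d*((z-o[2])/d[:,2])[:,None]
def proj(n,X):
    c=vision.camera_params(n);K=np.array([[c["fx"],0,c["cx"]],[0,c["fy"],c["cy"]],[0,0,1]])
    return cv2.projectPoints(np.array(X,float).reshape(-1,1,3),cv2.Rodrigues(np.array(c["R"]))[0],np.array(c["t"]),K,np.array(c["dist_coeffs"]))[0].reshape(-1,2)
def tri(uvt,uvs):
    (o1,a),(o2,b)=ray("top",[uvt]),ray("side",[uvs]);A=np.c_[a[0],-b[0]]
    s=np.linalg.lstsq(A,o2-o1,rcond=None)[0];p,q=o1+a[0]*s[0],o2+b[0]*s[1]
    return (p+q)/2,np.linalg.norm(p-q)
def save(name,im,box=None,k=1):
    if box: im=im[box[1]:box[3],box[0]:box[2]]
    cv2.imwrite(f"pics/{name}.png",cv2.resize(im,None,fx=k,fy=k,interpolation=cv2.INTER_CUBIC)[:,:,::-1])
E
python3 - <<'E'
from h import *
im=vision.get_image("top"); save("topc",im,(90,140,290,290+0),4)
save("topr",im,(255,150,415,290),4)
im=vision.get_image("side"); save("sidec",im,(190,200,410,412),2.8) if 0 else save("sidec",im,(195,225,415,415),3.1)
E
```

```text
(no output)
```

View pics/topc.png

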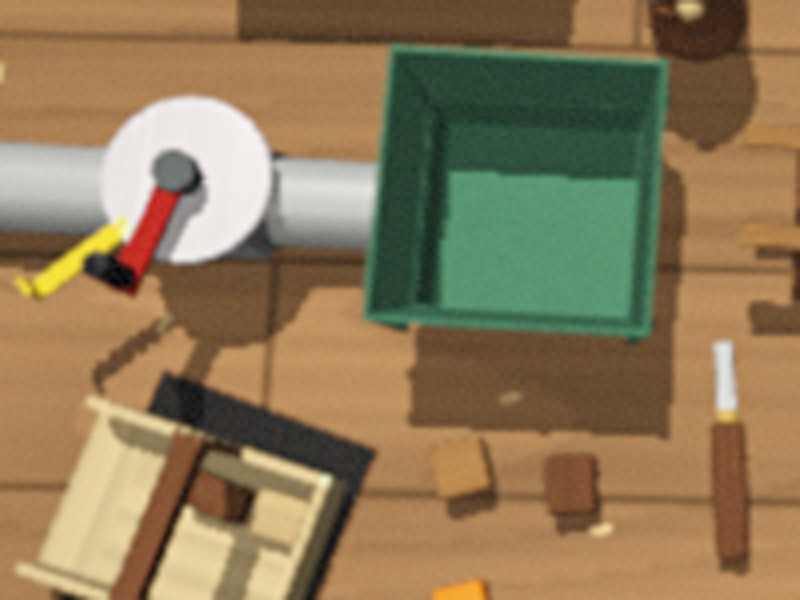

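View pics/topr.png

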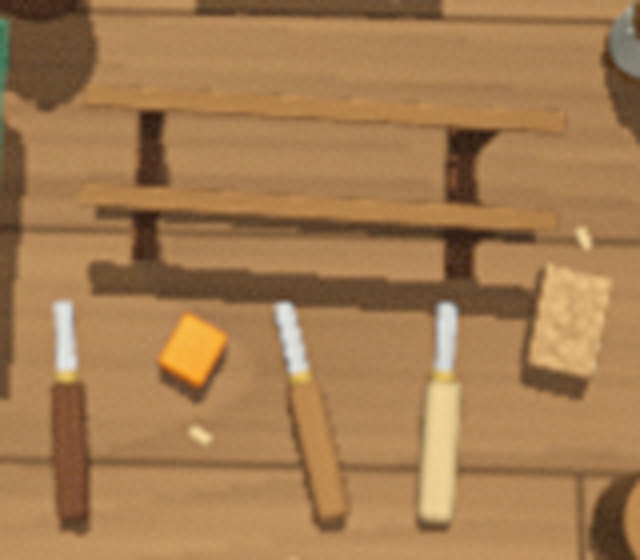

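View pics/sidec.png

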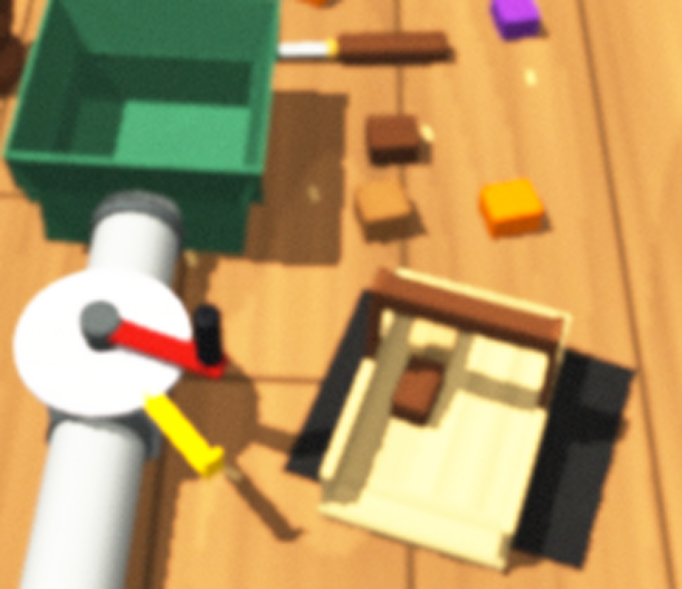

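Crops show the hopper mouth corners, lever and yellow pointer. The tray opens to image left with one dark offcut inside. Two offcuts lie on the bench at crop (462,470) and (572,485), and there are three gouges: dark, medium brown and light. Now I'll measure them.

```bash
cat > m.py <<'E'
from h import *
def tc(p,k=4,o=(90,140)): return [((a+.5)/k-.5+o[0],(b+.5)/k-.5+o[1]) for a,b in p]
tr=lambda p:tc(p,4,(255,150)); sc=lambda p:tc(p,3.1,(195,225))
P=lambda n,x:print(n,np.round(x,4).tolist())
c=cast("top",tc([(390,47),(665,62),(650,335),(368,320)]),.111)[:,:2]
P("hop",c);P("hopC",c.mean(0));P("sizes",[np.linalg.norm(c[i]-c[i-1]) for i in range(4)])
a=(c[0]-c[1])+(c[3]-c[2]);b=(c[0]-c[3])+(c[1]-c[2]);yw=np.arctan2(-a[0],a[1]);P("hop yaw y,x",[yw,np.arctan2(b[1],b[0])])
A=c.mean(0)+.22*np.array([-np.sin(yw),np.cos(yw)]);P("axis expect",A)
P("hub tri",np.r_[tri(tc([(175,163)])[0],sc([(100,318)])[0])[0]]); 
P("knob tri",np.r_[tri(tc([(102,262)])[0],sc([(207,315)])[0])[0]])
T=vision.get_image("top");S=vision.get_image("side")
ht=cv2.cvtColor(T,cv2.COLOR_RGB2HSV);hs=cv2.cvtColor(S,cv2.COLOR_RGB2HSV)
def m(h,lo,hi,box):
    M=cv2.inRange(h,lo,hi);Z=np.zeros_like(M);Z[box[1]:box[3],box[0]:box[2]]=M[box[1]:box[3],box[0]:box[2]];return Z
for nm,h,bx in(("top",ht,(90,190,125,216)),("side",hs,(235,345,275,382))):
    M=m(h,(22,150,120),(32,255,255),bx);v,u=np.nonzero(M);X=cast(nm,np.c_[u,v],.086)[:,:2]
    f=cv2.fitLine(X.astype(np.float32),cv2.DIST_L2,0,.01,.01).ravel();print(nm,"mark n",len(u),np.round(f,4),"mean",X.mean(0).round(4),"dir from axis",np.arctan2(*(X.mean(0)-A)[::-1]))
for nm,h,bx in(("top",ht,(110,175,140,216)),("side",hs,(220,315,275,350))):
    M=m(h,(0,180,100),(6,255,255),bx)|m(h,(174,180,100),(180,255,255),bx);v,u=np.nonzero(M);X=cast(nm,np.c_[u,v],.106)[:,:2]
    f=cv2.fitLine(X.astype(np.float32),cv2.DIST_L2,0,.01,.01).ravel();print(nm,"lever n",len(u),np.round(f,4),"mean",X.mean(0).round(4),"dir",np.arctan2(*(X.mean(0)-A)[::-1]))
# bar top
P("bar ends top@.123",cast("top",tc([(192,438)]),.123)); P("bar side@.123",cast("side",sc([(380,275),(570,315)]),.123))
P("tray lip top @.008",cast("top",tc([(95,400),(20,570)]),.048)); P("back wall",cast("top",tc([(330,480)]),.048))
P("lip side@.048",cast("side",sc([(325,510),(508,565),(398,272),(568,318)]),.048))
P("mat top",cast("top",tc([(165,375),(375,450)]),.003));P("mat side",cast("side",sc([(635,372),(580,567),(290,468)]),.003))
P("off A",cast("top",tc([(462,467)]),.028));P("off B",cast("top",tc([(572,482)]),.028))
P("rails",cast("top",tr([(85,97),(565,122),(82,193),(553,220)]),.1))
g=tr([(68,383),(73,520),(65,305),(303,385),(332,520),(284,306),(444,385),(436,520),(447,306)])
P("gouges",cast("top",g,.012))
E
python3 m.py
```

```text
hop [[0.7004, 0.1269], [0.6946, -0.0518], [0.5151, -0.0485], [0.5206, 0.1292]]
hopC [0.6077, 0.0389]
sizes [0.1799, 0.1789, 0.1795, 0.1778]
hop yaw y,x [-0.0319, -0.0156]
axis expect [0.6147, 0.2588]
hub tri [0.6176, 0.2589, 0.111]
knob tri [0.5461, 0.2821, 0.1497]
top mark n 152 [ 0.6069 -0.7948  0.5572  0.331 ] mean [0.5572 0.331 ] dir from axis 2.24368055160815
side mark n 270 [ 0.6782 -0.7349  0.5586  0.3249] mean [0.5586 0.3249] dir from axis 2.274894775663375
top lever n 124 [ 0.9426 -0.334   0.5733  0.2741] mean [0.5733 0.2741] dir 2.78793560467558
side lever n 240 [ 0.9245 -0.3812  0.5726  0.2771] mean [0.5726 0.2771] dir 2.7315171306872195
bar ends top@.123 [[0.4431, 0.2284, 0.123]]
bar side@.123 [[0.4429, 0.227, 0.123], [0.3269, 0.254, 0.123]]
tray lip top @.008 [[0.4731, 0.322, 0.048], [0.3615, 0.3591, 0.048]]
back wall [[0.4236, 0.1633, 0.048]]
lip side@.048 [[0.473, 0.3488, 0.048], [0.3648, 0.3815, 0.048], [0.4266, 0.1649, 0.048], [0.3128, 0.2003, 0.048]]
mat top [[0.4963, 0.2951, 0.003], [0.4475, 0.1465, 0.003]]
mat side [[0.2613, 0.2116, 0.003], [0.3135, 0.3585, 0.003], [0.496, 0.294, 0.003]]
off A [[0.4354, 0.0811, 0.028]]
off B [[0.427, 0.0068, 0.028]]
rails [[0.6486, -0.1048, 0.1], [0.6387, -0.4161, 0.1], [0.5846, -0.1045, 0.1], [0.5737, -0.4066, 0.1]]
gouges [[0.4706, -0.0964, 0.012], [0.378, -0.1023, 0.012], [0.5247, -0.0929, 0.012], [0.473, -0.2577, 0.012], [0.3821, -0.2773, 0.012], [0.5275, -0.2445, 0.012], [0.4753, -0.3542, 0.012], [0.3838, -0.3474, 0.012], [0.5301, -0.3572, 0.012]]
```

```bash
cat >> h.py <<'E'
def mat(z,y):
    z=np.array(z,float);z/=np.linalg.norm(z);y=np.array(y,float);y-=z*(y@z);y/=np.linalg.norm(y)
    return np.c_[np.cross(y,z),y,z]
def down(a): return mat([0,0,-1],[np.cos(a),np.sin(a),0])
def best(p,Rm):
    q0=np.array(env.observe()["joint_pos"]);c=[]
    for F in(np.eye(3),np.diag([-1,-1,1])):
        r=Ro.from_matrix(Rm@F).as_rotvec();q=env.solve_ik(p,r)
        if q is not None:c.append((np.abs(np.array(q)-q0).max(),r,q))
    if not c: raise env.IKError(str(p))
    return min(c,key=lambda t:t[0])
def ptp(p,Rm): r=best(p,Rm)[1];env.move_ptp(p,r);return r
def line(p,v=.2,f=None): return env.servo_line(p,speed=v,until_force=f)
def st(tag=""):
    s=env.observe();print(tag,"t%.1f"%s["time_s"],"p",np.round(s["position"],4),"w%.4f"%s["width"],"F",np.round(s["force"],1),"gf%.1f"%s["gripper_force"]);return s
AX=np.array([.6162,.2588]);HY=-.024
TO=np.array([.389,.2495]);TY=np.deg2rad(72.5);MC=np.array([.380,.253])
def tw(x,y,o=TO,a=TY): return o+np.array([x*np.cos(a)-y*np.sin(a),x*np.sin(a)+y*np.cos(a)])
def kn(v,r=.075): a=np.pi+HY-v;return AX+r*np.array([np.cos(a),np.sin(a)])
def tipR(th,h):  # tray nose horizontal direction angle h, nose-down th
    H=np.array([np.cos(h),np.sin(h),0]);Z=np.array([0,0,1.]);return mat(-np.sin(th)*H-np.cos(th)*Z,np.cos(th)*H-np.sin(th)*Z)
E
python3 - <<'E'
from h import *
for h in (np.pi,np.pi*.9,-np.pi*.9,-2.2,2.2):
  for th in (0,.6,1.0,1.2,1.3):
    H=np.array([np.cos(h),np.sin(h)]);a,b=.104,.105
    p=np.r_[np.array([.613,.039])-H*(a*np.cos(th)-b*np.sin(th)),.135+a*np.sin(th)+b*np.cos(th)]
    o=[]
    for F in(np.eye(3),np.diag([-1,-1,1])):
        q=env.solve_ik(p,Ro.from_matrix(tipR(th,h)@F).as_rotvec());o.append(None if q is None else np.round(q,2).tolist())
    print(round(h,2),th,p.round(3),o)
print("tray offcut", cast("side",[((418+.5)/3.1-.5+195,(385+.5)/3.1-.5+225)],.03),cast("top",[(220/4+90,492/4+140)],.03))
# damper
k0=kn(.32);d=np.pi+HY-.58+np.pi/2
ptp(np.r_[k0,.24],down(d));st()
line(np.r_[k0,.137]);st();env.close_gripper(20);st("grip")
p=env.observe()["position"][:2];v0=np.pi+HY-np.arctan2(*(p-AX)[::-1]);print("v0",v0,np.linalg.norm(p-AX))
E
```

```text
3.14 0 [0.717 0.039 0.24 ] [[0.34, 0.89, -1.08, 0.92, 0.76, 1.66, 2.7], [-0.41, 0.76, 0.73, 0.97, -0.48, 1.55, 0.18]]
3.14 0.6 [0.64  0.039 0.28 ] [[-0.55, 0.12, 0.47, 1.84, 0.0, 0.6, 3.04], [-0.82, 0.14, 0.78, 1.85, -0.1, 0.6, -0.01]]
3.14 1.0 [0.581 0.039 0.279] [[-0.76, -0.12, 0.54, 2.33, 1.91, 0.24, 1.15], [-1.38, -0.27, 1.05, 2.34, 1.8, 0.42, -1.81]]
3.14 1.2 [0.553 0.039 0.27 ] [[-1.04, -0.12, 0.77, 2.55, 2.62, 0.59, 0.42], [-0.76, -0.09, 0.5, 2.54, 2.66, 0.58, -2.79]]
3.14 1.3 [0.54  0.039 0.263] [None, None]
2.83 0 [0.712 0.007 0.24 ] [[-0.2, 0.69, 0.35, 0.99, -0.22, 1.5, 2.92], [-0.4, 0.77, 0.82, 1.0, -0.53, 1.56, -0.06]]
2.83 0.6 [0.638 0.031 0.28 ] [[-0.53, 0.15, 0.34, 1.8, 0.37, 0.7, 2.39], [-0.78, 0.16, 0.62, 1.81, 0.29, 0.69, -0.68]]
2.83 1.0 [0.582 0.049 0.279] [[-0.76, 0.0, 0.29, 2.23, 1.47, 0.64, 1.2], [0.42, 0.06, -0.9, 2.2, 1.5, 0.68, -1.94]]
2.83 1.2 [0.556 0.058 0.27 ] [[-0.87, 0.07, 0.26, 2.41, 1.84, 0.87, 0.69], [-0.46, 0.08, -0.16, 2.39, 1.84, 0.9, -2.44]]
2.83 1.3 [0.543 0.062 0.263] [[-0.92, 0.15, 0.25, 2.48, 1.95, 1.02, 0.49], [-0.32, 0.17, -0.4, 2.46, 1.94
[... 1377 characters left out ...]
, 1.06, -1.39]]
2.2 1.0 [0.594 0.065 0.279] [[-0.79, 0.36, 0.18, 1.79, 1.02, 1.24, 1.09], [-0.92, 0.37, 0.35, 1.79, 0.97, 1.19, -2.02]]
2.2 1.2 [0.578 0.088 0.27 ] [[-0.88, 0.46, 0.15, 1.85, 1.17, 1.37, 0.86], [-0.98, 0.47, 0.28, 1.85, 1.13, 1.32, -2.26]]
2.2 1.3 [0.57  0.098 0.263] [[-0.92, 0.53, 0.14, 1.87, 1.22, 1.44, 0.76], [-1.02, 0.53, 0.27, 1.87, 1.18, 1.38, -2.36]]
tray offcut [[0.41360174 0.24453961 0.03      ]] [[0.41420781 0.23977688 0.03      ]]
 t2.0 p [0.5442 0.2865 0.24  ] w0.0853 F [-0.7  0.7 -0.7] gf0.0
 t2.7 p [0.546  0.2851 0.138 ] w0.0857 F [ 0.1 -1.1  0.7] gf0.0
grip t3.3 p [0.5456 0.2841 0.1375] w0.0170 F [-0.7 -0.3  2.4] gf21.1
v0 0.3203467062556742 0.07497311213247745
```

Gripped the knob. The lever reads 0.32 at radius 75 mm, as it should. Turning it to the pointer.

```bash
python3 - <<'E'
from h import *
for v in np.linspace(.32,.858,5)[1:]: line(np.r_[kn(v),.137],.12)
st("turned");env.gripper_open();p=env.observe()["position"]
line([p[0],p[1],.25],.25)
# get out of the way toward offcut A
ptp([.4354,.0811,.15],down(np.arctan2(-.98,.17)));st()
T=vision.get_image("top");S=vision.get_image("side")
a=T[160:225,90:180];b=S[305:405,195:305]
f=lambda i:cv2.resize(i,(400,int(400*i.shape[0]/i.shape[1])),interpolation=cv2.INTER_CUBIC)
a,b=f(a),f(b);H=max(len(a),len(b));pad=lambda i:np.pad(i,((0,H-len(i)),(0,0),(0,0)))
save("damp1",np.hstack([pad(a),pad(b)]))
E
```

```text
turned t4.3 p [0.5683 0.3174 0.1369] w0.0174 F [-2.8  2.6  3.1] gf21.5
 t6.7 p [0.4359 0.0819 0.1499] w0.0855 F [ 0.5  0.8 -0.7] gf0.0
```

View pics/damp1.png

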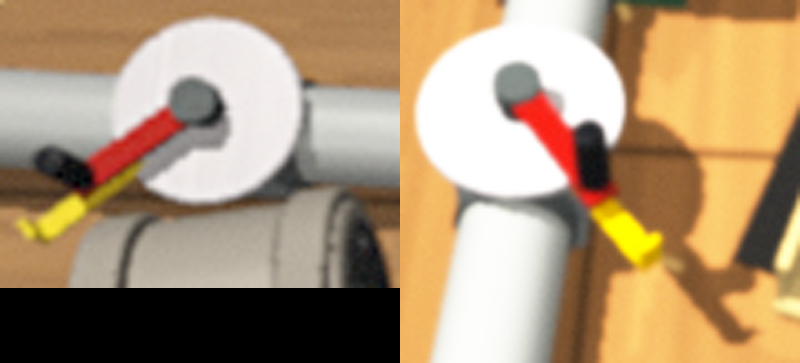

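Lever lies almost over the pointer in both views; now a numeric comparison of the two directions.

```bash
python3 - <<'E'
from h import *
for nm,yb,rb in(("top",(90,190,125,216),(105,175,140,205)),("side",(235,355,275,384),(220,325,258,365))):
    h=cv2.cvtColor(vision.get_image(nm),cv2.COLOR_RGB2HSV)
    for t,z,bx in(("mark",.086,yb),("lever",.104,rb)):
        M=cv2.inRange(h,(21,140,100),(33,255,255)) if t=="mark" else cv2.inRange(h,(0,170,80),(7,255,255))|cv2.inRange(h,(173,170,80),(180,255,255))
        Z=np.zeros_like(M);Z[bx[1]:bx[3],bx[0]:bx[2]]=M[bx[1]:bx[3],bx[0]:bx[2]]
        v,u=np.nonzero(Z);X=cast(nm,np.c_[u,v],z)[:,:2];r=np.linalg.norm(X-AX,axis=1)
        k=(r<.106) if t=="mark" else r<.2;X=X[k]
        rr=r[k];C=[X[(rr>lo)&(rr<=lo+.01)].mean(0)-AX for lo in np.arange(.02,.12,.01) if ((rr>lo)&(rr<=lo+.01)).sum()>4]
        f=cv2.fitLine(X.astype(np.float32),cv2.DIST_L2,0,.01,.01).ravel()
        print(nm,t,k.sum(),"fit ang",round(np.arctan2(abs(f[1]),-abs(f[0])),3),"dirs",[round(np.arctan2(c[1],c[0]),3) for c in C],"r",rr.min().round(3),rr.max().round(3))
E
```

```text
top mark 80 fit ang 2.161 dirs [np.float64(2.305), np.float64(2.327), np.float64(2.319), np.float64(2.31), np.float64(2.266), np.float64(2.267)] r 0.054 0.106
top lever 126 fit ang 2.259 dirs [np.float64(2.227), np.float64(2.25), np.float64(2.236), np.float64(2.239), np.float64(2.239), np.float64(2.27)] r 0.018 0.083
side mark 124 fit ang 2.368 dirs [np.float64(2.27), np.float64(2.279), np.float64(2.288), np.float64(2.289)] r 0.076 0.106
side lever 217 fit ang 2.214 dirs [np.float64(2.277), np.float64(2.262), np.float64(2.261), np.float64(2.211), np.float64(2.176), np.float64(2.209), np.float64(2.254)] r 0.01 0.084
```

Lever agrees with the pointer to about 1°. Next, the bench offcuts.

```bash
python3 - <<'E'
from h import *
def pick(p,a,z=.023):
    ptp([*p,.12],down(a));line([*p,z],.2,8);st("at");env.close_gripper(40);s=st("grip");line([*p,.14],.25);st("up");return s
def drop(x,y,z):
    q=tw(x,y);ptp([*q,.17],down(TY));line([*q,z],.2,8);st("in");env.gripper_open();line([*q,.17],.3)
pick((.4354,.0811),np.arctan2(-.98,.17));drop(.075,.03,.042)
pick((.427,.0068),np.pi/2);drop(.075,-.014,.055)
ptp([.40,.05,.25],down(TY));st()
T=vision.get_image("top");S=vision.get_image("side")
a=T[225:325,90:250];b=S[300:415,280:405]
f=lambda i,w:cv2.resize(i,(w,int(w*i.shape[0]/i.shape[1])),interpolation=cv2.INTER_CUBIC)
a,b=f(a,440),f(b,360);H=max(len(a),len(b));pad=lambda i:np.pad(i,((0,H-len(i)),(0,0),(0,0)))
save("tray1",np.hstack([pad(a),pad(b)]))
E
```

```text
at t7.7 p [0.4368 0.0814 0.0241] w0.0857 F [-0.4  0.4  0.7] gf0.0
grip t8.2 p [0.4362 0.0813 0.0241] w0.0362 F [-1.1  1.3  5.3] gf38.3
up t8.9 p [0.435  0.0811 0.1398] w0.0362 F [-0.8 -0.3 -0.8] gf38.5
in t10.7 p [0.384  0.3296 0.0427] w0.0362 F [-0.2  0.6 -0.3] gf38.6
at t13.7 p [0.4277 0.0075 0.0234] w0.0854 F [ 0.3 -0.4  0.1] gf0.0
grip t14.2 p [0.4278 0.0069 0.024 ] w0.0336 F [-1.1  1.2  5.7] gf38.8
up t14.8 p [0.4266 0.0069 0.1399] w0.0335 F [ 0.6  0.4 -1. ] gf38.9
in t16.7 p [0.4261 0.3165 0.0559] w0.0339 F [-0.4  1.   0.1] gf38.9
 t18.9 p [0.3998 0.0516 0.2493] w0.0854 F [-0.2  0.5 -0.7] gf0.0
```

View pics/tray1.png

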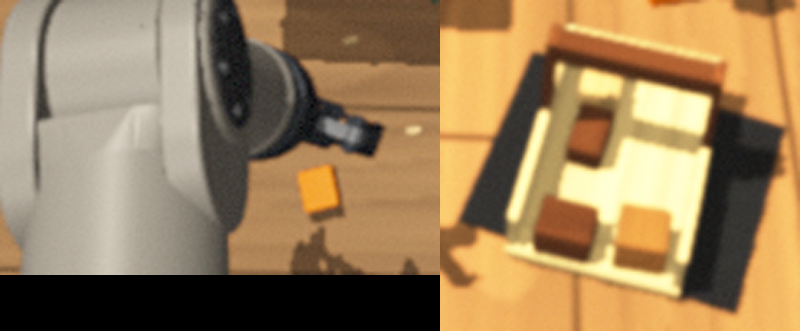

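Both offcuts are in the tray (three inside). The tray may have shifted slightly, so I'll re-measure its bar against the first picture.

```bash
cat > bar.py <<'E'
from h import *
def bar(im,zt=.123):
    h=cv2.cvtColor(im,cv2.COLOR_RGB2HSV);M=cv2.inRange(h,(0,100,40),(14,255,150));Z=np.zeros_like(M)
    Z[295:350,300:395]=M[295:350,300:395]
    n,L,s,_=cv2.connectedComponentsWithStats(Z);i=1+s[1:,4].argmax();v,u=np.nonzero(L==i)
    return s[i].tolist(),L==i
if __name__=="__main__":
    for im in(cv2.imread("pics/side0.png")[:,:,::-1],vision.get_image("side")):
        s,m=bar(im);print(s)
        lo,hi=s[0],s[0]+s[2]-1
        # top edge (far top edge of bar) near both ends
        e=[(u,np.nonzero(m[:,u])[0].min()) for u in range(lo+2,hi-1)]
        e=np.array(e,float);k=np.polyfit(e[:,0],e[:,1],1);E=[(lo,np.polyval(k,lo)),(hi,np.polyval(k,hi))]
        X=cast("side",E,.123)[:,:2];d=X[0]-X[1];print(np.round(E,1).tolist(),X.round(4).tolist(),"len",np.linalg.norm(d).round(4),"yaw",np.degrees(np.arctan2(d[1],d[0])+np.pi/2).round(1),"mid",X.mean(0).round(4))
E
python3 bar.py
```

```text
[302, 318, 73, 25, 394]
[[302.0, 320.0], [374.0, 331.7]] [[0.4721, 0.2442], [0.3367, 0.2668]] len 0.1373 yaw 80.5 mid [0.4044 0.2555]
[300, 316, 85, 34, 467]
[[300.0, 319.9], [384.0, 327.2]] [[0.4759, 0.244], [0.3166, 0.2558]] len 0.1597 yaw 85.7 mid [0.3963 0.2499]
```

```bash
python3 - <<'E'
from h import *
a=cv2.imread("pics/side0.png")[:,:,::-1];b=vision.get_image("side")
bx=(slice(300,412),slice(285,401))
save("cmp",np.hstack([a[bx],b[bx]]),None,3.4)
E
```

```text
(no output)
```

View pics/cmp.png

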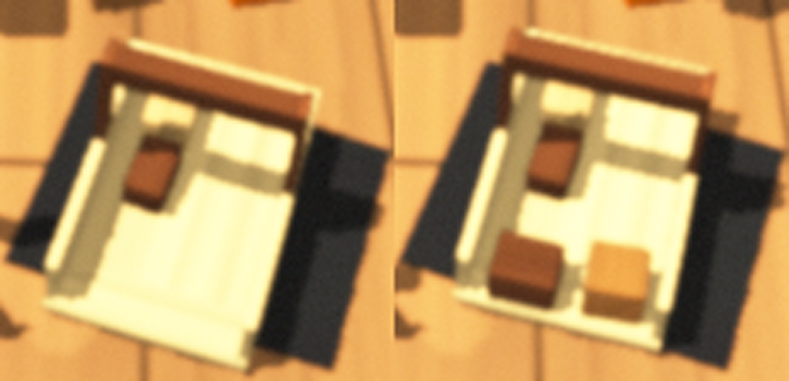

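The tray has been shifted about 1 cm from its first place. Re-locating it from this view.

```bash
python3 - <<'E'
from h import *
def f(p): return [((x-394.4)/3.4+285,y/3.4+300) for x,y in p]
A=cast("side",f([(515,30),(713,72),(505,62),(705,102)]),.123)[:,:2];print(A.round(4),A.mean(0))
B=cast("side",f([(515+.0-394.4*0,30)]),.123)
C=cast("side",f([(112+394.4,42),(312+394.4,97),(105+394.4,72),(307+394.4,128)]),.123)[:,:2];print("before",C.mean(0))
w=cast("side",f([(525,30),(715,70)]),.048)[:,:2];d=w[0]-w[1];print("backwall",w.round(4),np.linalg.norm(d),np.degrees(np.arctan2(d[1],d[0]))+90)
l=cast("side",f([(458,290),(662,350)]),.012)[:,:2];d=l[0]-l[1];print("lip",l.round(4),np.linalg.norm(d),np.degrees(np.arctan2(d[1],d[0]))+90)
for a,b in((A[0],A[1]),(A[2],A[3])):
    d=a-b;print("bar",np.linalg.norm(d),np.degrees(np.arctan2(d[1],d[0]))+90)
E
```

```text
[[0.4365 0.2156]
 [0.3253 0.2419]
 [0.4424 0.2387]
 [0.3318 0.2628]] [0.38402805 0.23976087]
before [0.38832818 0.25249028]
backwall [[0.4257 0.1552]
 [0.3081 0.1829]] 0.12082740286977836 76.73769294391818
lip [[0.4646 0.3197]
 [0.3492 0.3541]] 0.12044869799021247 73.39521407227535
bar 0.11424700987127376 76.65765951263188
bar 0.11314653204450685 77.73869585744572
```

```bash
sed -i 's/^TO=.*/TO=np.array([.3835,.2385]);TY=np.deg2rad(75);MC=np.array([.380,.253])/' h.py && cat > tip.py <<'E'
from h import *
L=np.array([.622,.026])
def tp(th,h,zl,a=.104,b=.105):
    H=np.array([np.cos(h),np.sin(h)]);return np.r_[L-H*(a*np.cos(th)-b*np.sin(th)),zl+a*np.sin(th)+b*np.cos(th)]
SEQ=[(0,2.2,.20),(.4,2.2,.17),(.8,2.2,.15),(1.1,2.2,.14),(1.3,2.2,.135)]
E
python3 - <<'E'
from tip import *
ptp([*TO,.20],down(TY));line([*TO,.116],.15,8);st("at");env.close_gripper(80);st("grip")
line([*TO,.32],.15);s=st("up");print(np.round(s["joint_pos"],2))
q=np.array(s["joint_pos"])
# dry check of both flips
for F in(np.eye(3),np.diag([-1,-1,1])):
    print([None if (x:=env.solve_ik(tp(*a),Ro.from_matrix(tipR(a[0],a[1])@F).as_rotvec())) is None else np.round(x,2).tolist() for a in SEQ])
print("tool y",Ro.from_rotvec(s["orientation"]).as_matrix()[:,1])
save("lift",vision.get_image("side"))
E
```

```text
at t20.6 p [0.3846 0.2381 0.1169] w0.0854 F [ 0.6 -1.1  0.2] gf0.0
grip t21.2 p [0.3837 0.2386 0.1164] w0.0166 F [-0.5 -0.2  3.3] gf79.0
up t22.7 p [0.383  0.2382 0.3189] w0.0166 F [-0.3 -0.4 -2.9] gf78.1
[-0.74  0.08  0.16  1.63 -0.01  1.44  0.73]
[[-0.13, 0.62, 0.4, 0.96, -0.23, 1.61, 2.39], [-0.39, 0.37, 0.29, 1.37, 0.26, 1.23, 2.01], [-0.65, 0.3, 0.22, 1.67, 0.81, 1.15, 1.41], [-0.8, 0.4, 0.15, 1.82, 1.12, 1.29, 0.99], [-0.89, 0.52, 0.15, 1.87, 1.24, 1.41, 0.77]]
[[-0.25, 0.65, 0.66, 0.96, -0.38, 1.63, -0.67], [-0.51, 0.38, 0.47, 1.38, 0.18, 1.21, -1.08], [-0.51, 0.3, 0.04, 1.67, 0.86, 1.19, -1.76], [-0.34, 0.44, -0.45, 1.8, 1.27, 1.49, -2.22], [-0.21, 0.66, -0.77, 1.85, 1.52, 1.85, -2.45]]
tool y [ 0.25872161  0.96595008 -0.00188805]
```

View pics/lift.png

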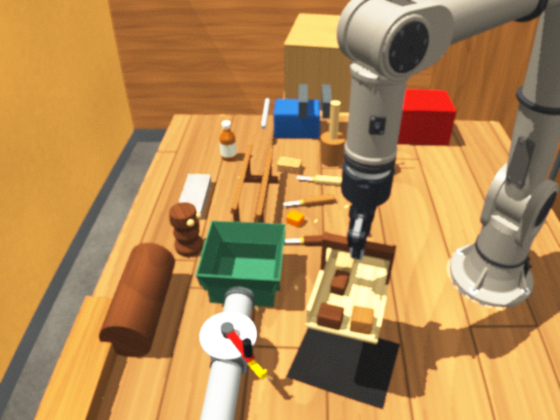

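Tray lifted level with three offcuts in it. Tipping over the hopper.

```bash
python3 - <<'E'
from tip import *
def go(a): env.move_ptp(tp(*a),Ro.from_matrix(tipR(a[0],a[1])).as_rotvec())
for a in SEQ: go(a)
st("tipped");env.dwell(.4)
for _ in range(2): go((1.15,2.2,.14));go((1.3,2.2,.135))
env.dwell(.3);st()
save("tip",vision.get_image("side"))
E
```

```text
tipped t26.3 p [0.58   0.0858 0.2628] w0.0169 F [ 0.7 -1.  -1.8] gf78.8
 t28.1 p [0.579  0.0842 0.2644] w0.0161 F [-0.  -0.1 -2.7] gf78.9
```

View pics/tip.png

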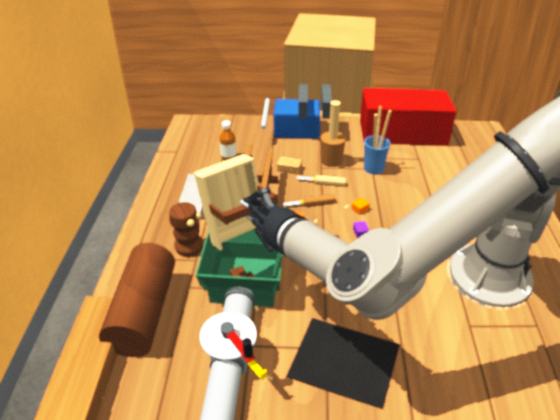

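Tray is empty and offcuts lie in the hopper. Setting the tray on the mat, shutting the damper, then re-seating the tray so that the order holds either way.

```bash
python3 - <<'E'
from tip import *
T=vision.get_image("side");g=T.max(2);M=((g<70)).astype(np.uint8);Z=np.zeros_like(M);Z[315:412,280:408]=M[315:412,280:408]
n,Lb,s,_=cv2.connectedComponentsWithStats(Z);i=1+s[1:,4].argmax();v,u=np.nonzero(Lb==i)
X=cast("side",np.c_[u,v],.003)[:,:2];r=cv2.minAreaRect((X*1000).astype(np.float32));print("mat",r)
c=np.array(r[0])/1000;
a=np.deg2rad(r[2]);cand=[a+k*np.pi/2 for k in range(-4,5)];yaw=min(cand,key=lambda t:abs(t-np.deg2rad(73)));print(c,np.degrees(yaw))
if np.linalg.norm(c-MC)>.012: raise SystemExit("mat mismatch")
np.save("mat.npy",np.r_[c,yaw])
def go(a): env.move_ptp(tp(*a),Ro.from_matrix(tipR(a[0],a[1])).as_rotvec())
for k in SEQ[::-1][1:]: go(k)
R0=Ro.from_matrix(down(yaw)).as_rotvec()
env.move_ptp([*c,.30],R0);line([*c,.135],.2);print(line([*c,.1155],.06,6));st("down");env.gripper_open();line([*c,.24],.3)
# shut damper
k0=kn(.855);ptp([*k0,.24],down(np.pi+HY-.43+np.pi/2));line([*k0,.137],.2,8);st("knob");env.close_gripper(20)
for w in np.linspace(.855,-.01,6)[1:]: line([*kn(w),.137],.12)
st("shut");p=env.observe()["position"];print("v",np.pi+HY-np.arctan2(*(p[:2]-AX)[::-1])%(2*np.pi))
env.gripper_open();line([p[0],p[1],.25],.3)
ptp([.36,.05,.30],down(yaw));st()
a=vision.get_image("side");save("shut",a[210:412,195:405],None,2.8)
save("top3",vision.get_image("top"))
E
```

```text
mat ((379.8980407714844, 252.0819549560547), (157.28836059570312, 194.9999542236328), 71.22152709960938)
[0.37989804 0.25208195] 71.22152709960938
True
down t33.1 p [0.3806 0.2527 0.1164] w0.0171 F [-0.2  1.2  2.9] gf79.4
knob t35.8 p [0.5686 0.317  0.1387] w0.0852 F [ 0.8 -0.7  0.3] gf0.0
shut t37.7 p [0.5399 0.2615 0.1371] w0.0174 F [-3.7  3.1  3.4] gf21.7
v 0.011204876692473054
 t40.0 p [0.3603 0.051  0.2998] w0.0852 F [-0.2  0.2  0.6] gf0.0
```

View pics/shut.png

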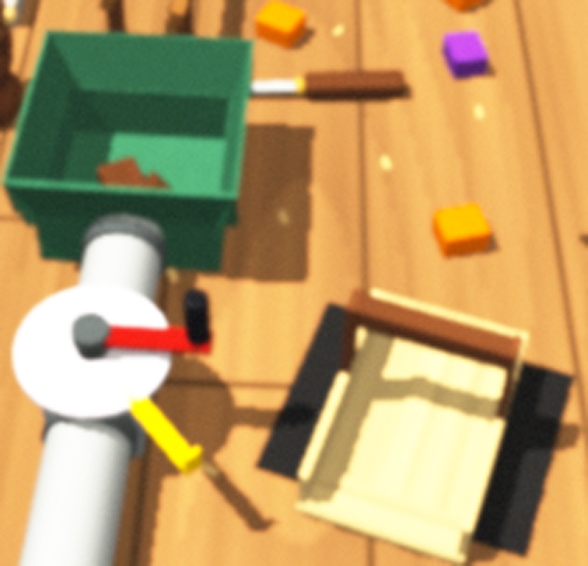

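Damper is nearly shut and the empty tray stands on the mat. I'll nudge the lever to its stop and then re-seat the tray.

```bash
python3 - <<'E'
from h import *
x,y,yaw=np.load("mat.npy");c=np.array([x,y])
k0=kn(.01);ptp([*k0,.24],down(np.pi+HY+np.pi/2));line([*k0,.137],.2,8);env.close_gripper(20);s0=st("g")
print(line([*kn(-.06),.137],.03,9));p=st("stop")["position"];print("v",np.pi+HY-np.arctan2(*(p[:2]-AX)[::-1])%(2*np.pi))
env.gripper_open();st("rel");line([p[0],p[1],.25],.3)
ptp([*c,.22],down(yaw));line([*c,.1165],.2,8);env.close_gripper(60);st("tray");line([*c,.18],.2);line([*c,.13],.2);print(line([*c,.1155],.06,6));st("seat");env.gripper_open();line([*c,.24],.3)
ptp([.36,.10,.30],down(yaw));st()
im=vision.get_image("top");a=cv2.resize(im[140:290,90:290],(400,300),interpolation=cv2.INTER_CUBIC)
b=cv2.resize(im[150:290,255:415],(800,700),interpolation=cv2.INTER_CUBIC)[100:700]
save("gou",b);save("hop",im,(90,140,290,290),4)
E
```

```text
g t42.5 p [0.5414 0.2615 0.1373] w0.0170 F [-0.5  0.   2.3] gf21.2
True
stop t42.7 p [0.5414 0.2615 0.1373] w0.0175 F [0.2 0.8 2.9] gf21.8
v 0.012073942835779672
rel t43.4 p [0.5407 0.2616 0.1367] w0.0854 F [0.7 0.2 0.3] gf0.0
tray t45.9 p [0.3801 0.2525 0.1169] w0.0169 F [-0.9  0.3  2.3] gf61.2
True
seat t47.1 p [0.3815 0.2531 0.1167] w0.0169 F [-0.7 -0.4  5.1] gf61.7
 t49.0 p [0.359  0.1006 0.2991] w0.0852 F [0.2 1.8 0. ] gf0.0
```

View pics/gou.png

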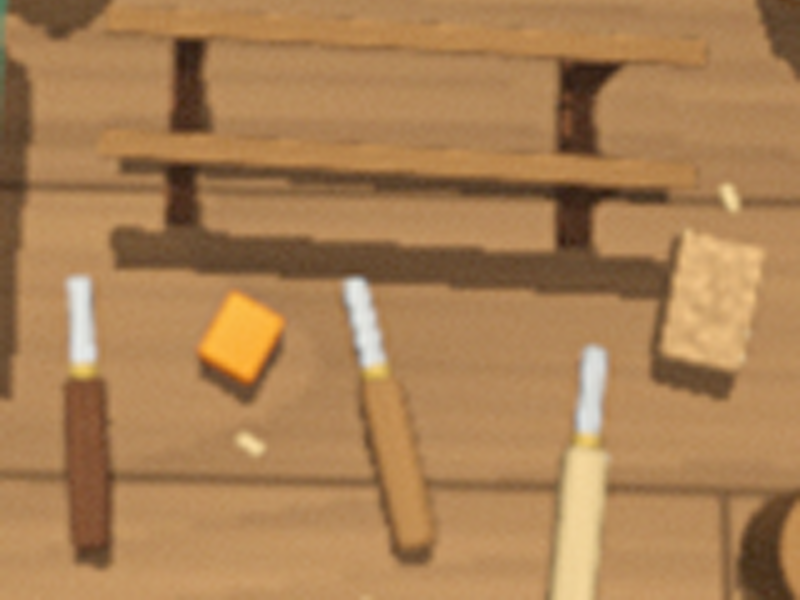

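The light gouge was knocked (tip now at crop (594,350), handle front (588,447)). Dark gouge: tip (79,280), front (84,378), rear (92,550). Brown gouge: tip (354,282), front (378,375), rear (412,550). Rails run (107,22)–(705,50) and (100,143)–(695,177). Racking them now.

```bash
cat > rack.py <<'E'
from h import *
cv=lambda p:[((x+.5)/5-.5+255,(y+.5)/5-.5+170) for x,y in p]
def gpose(tip,front,rear=None):
    t=cast("top",cv([tip]),.0125)[0,:2];f=cast("top",cv([front]),.017)[0,:2]
    r=cast("top",cv([rear]),.015)[0,:2] if rear else None
    d=t-(r if rear else f);d/=np.linalg.norm(d)
    o=[t-.102*d,f-.0475*d]+([r+.0475*d] if rear else []);return np.mean(o,0),np.arctan2(d[1],d[0]),np.round(o,4).tolist()
G={"dark":gpose((79,278),(84,376),(92,552)),"brown":gpose((354,280),(377,373),(413,552)),"light":gpose((594,348),(588,445))}
up=cast("top",cv([(107,22),(705,50)]),.1083)[:,:2];lo=cast("top",cv([(100,143),(695,177)]),.0917)[:,:2]
BO=np.r_[(up.mean(0)+lo.mean(0))/2,.1];e=(up[0]-up[1])+(lo[0]-lo[1]);PS=np.arctan2(-e[0],e[1])
RB=(Ro.from_euler("z",PS)*Ro.from_euler("y",-np.deg2rad(15))).as_matrix()
def place(name,yo,zg=.022,dry=False):
    o,a,_=G[name];s,r=best([*o,zg],down(a+np.pi/2))[:2]
    Rt=RB@Ro.from_euler("z",a).as_matrix().T@Ro.from_rotvec(r).as_matrix();rt=Ro.from_matrix(Rt).as_rotvec()
    tgt=lambda h:BO+RB@np.array([0,yo,zg+h])
    q=[env.solve_ik(tgt(h),rt) for h in(.09,0)]
    if dry: return [None if x is None else np.round(x,2).tolist() for x in q]
    env.move_ptp([*o,.12],r);print(line([*o,zg],.15,8));st("at");env.close_gripper(60)
    s=st("grip")
    if not .021<s["width"]<.028: raise SystemExit("bad grip")
    dz=s["position"][2]-zg
    line([*o,.20],.25);env.move_ptp(tgt(.09),rt);line(tgt(.008),.2);print(line(tgt(-.002),.04,5));st("laid");env.dwell(.2);env.gripper_open();line(tgt(.1),.25);st("clear")
E
python3 - <<'E'
from rack import *
for k,v in G.items(): print(k,v[0].round(4),np.degrees(v[1]).round(1),v[2])
print("rack",BO.round(4),PS,np.linalg.norm(up.mean(0)-lo.mean(0)),np.linalg.norm(up[0]-up[1]),np.linalg.norm(lo[0]-lo[1]))
for n,y in(("dark",.09),("brown",0),("light",-.09)): print(n,place(n,y,dry=True))
E
```

```text
dark [ 0.4245 -0.0993] 4.3 [[0.4248, -0.0992], [0.4243, -0.0995], [0.4243, -0.0992]]
brown [ 0.4291 -0.2657] 12.2 [[0.4292, -0.2653], [0.4306, -0.2661], [0.4274, -0.2657]]
light [ 0.3929 -0.3657] -5.7 [[0.3926, -0.3656], [0.3933, -0.3657]]
rack [ 0.6109 -0.258   0.1   ] -0.03108088446712635 0.06182066856370367 0.30779064896907943 0.3081091086839935
dark [[-0.53, 0.47, 1.13, 1.7, -0.63, 1.06, -0.82], [-0.48, 0.66, 1.13, 1.75, -0.88, 0.99, -0.65]]
brown [[-0.24, 0.49, 0.98, 1.61, -0.63, 1.09, -0.7], [-0.29, 0.73, 1.12, 1.66, -0.94, 1.07, -0.5]]
light [[-0.1, 0.66, 1.12, 1.48, -0.84, 1.24, -0.48], [-0.09, 0.81, 1.12, 1.53, -1.0, 1.17, -0.39]]
```

Measurements agree (rail spacing 61.8 mm, length 308 mm, three origin estimates within 2 mm). Placing all three, with grip-width checks.

```bash
python3 - <<'E'
from rack import *
place("dark",.09)
place("brown",0)
place("light",-.09)
ptp([.36,.10,.30],down(1.25));st()
im=vision.get_image("top");s=vision.get_image("side")
a=cv2.resize(im[140:300,90:410],(800,400),interpolation=cv2.INTER_CUBIC)
b=cv2.resize(s[125:245,215:375],(266,200),interpolation=cv2.INTER_CUBIC);c=cv2.resize(s[285:415,200:405],(315,200),interpolation=cv2.INTER_CUBIC)
d=cv2.resize(s[210:310,190:300],(219,200),interpolation=cv2.INTER_CUBIC)
save("fin",np.vstack([a,np.hstack([b,c,d])]))
E
```

```text
False
at t51.2 p [ 0.4252 -0.0994  0.0226] w0.0856 F [ 0.9 -0.5  0.5] gf0.0
grip t51.8 p [ 0.425  -0.0994  0.0225] w0.0229 F [-0.8  0.5  5.6] gf59.4
True
laid t54.3 p [ 0.6096 -0.1688  0.1224] w0.0228 F [-1.3  0.6  4. ] gf59.4
clear t55.7 p [ 0.5822 -0.1669  0.2184] w0.0857 F [-0.2  0.2  0.5] gf0.0
False
at t57.3 p [ 0.43   -0.2662  0.0228] w0.0855 F [1.4 0.9 0.5] gf0.0
grip t57.9 p [ 0.4295 -0.2661  0.0226] w0.0231 F [0.  0.3 4.3] gf60.2
True
laid t60.3 p [ 0.6064 -0.2595  0.1225] w0.0227 F [-1.5 -0.9  4. ] gf60.2
clear t61.7 p [ 0.5794 -0.257   0.2185] w0.0855 F [-0.9  0.3 -1.1] gf0.0
False
at t63.4 p [ 0.3936 -0.3663  0.0228] w0.0853 F [0.4 0.2 0.5] gf0.0
grip t64.0 p [ 0.3933 -0.3662  0.0226] w0.0225 F [ 0.6 -0.8  3.6] gf60.1
True
laid t66.5 p [ 0.6033 -0.3497  0.1226] w0.0228 F [-1.5 -0.2  3.6] gf60.1
clear t67.9 p [ 0.5765 -0.347   0.2186] w0.0852 F [0.8 0.3 0.3] gf0.0
 t69.7 p [0.3603 0.0994 0.2997] w0.0854 F [-0.9 -0.8 -0. ] gf0.0
```

View pics/fin.png

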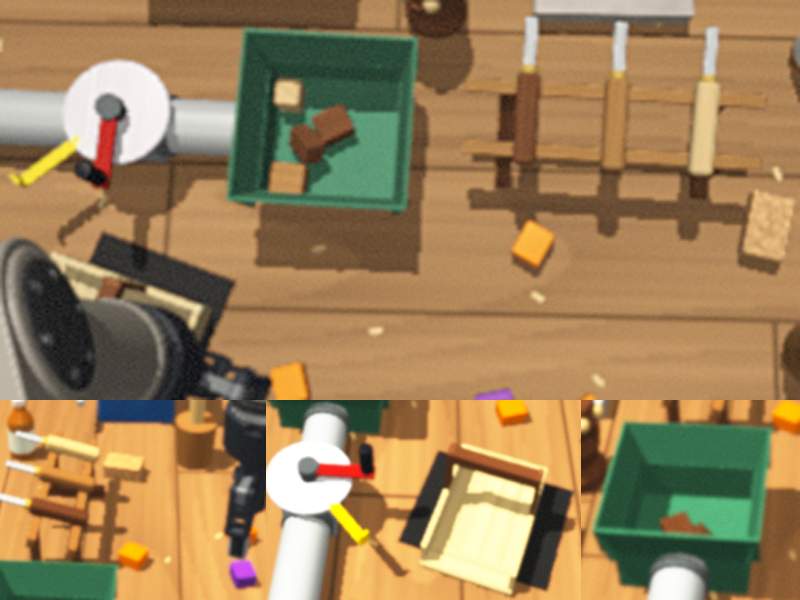

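All three gouges lie on both rails, blade up, the hopper holds four offcuts (a pale one had been hidden under the handle bar), and the empty tray is on its mat. One last numeric check on the damper.

```bash
python3 - <<'E'
from h import *
for nm,bx in(("top",(115,180,145,220)),("side",(220,315,275,350))):
    h=cv2.cvtColor(vision.get_image(nm),cv2.COLOR_RGB2HSV)
    M=cv2.inRange(h,(0,170,80),(7,255,255))|cv2.inRange(h,(173,170,80),(180,255,255));Z=np.zeros_like(M);Z[bx[1]:bx[3],bx[0]:bx[2]]=M[bx[1]:bx[3],bx[0]:bx[2]]
    v,u=np.nonzero(Z);X=cast(nm,np.c_[u,v],.104)[:,:2];f=cv2.fitLine(X.astype(np.float32),cv2.DIST_L2,0,.01,.01).ravel();c=X.mean(0)-AX
    f=f*np.sign(-f[0]);print(nm,len(u),"fit",np.arctan2(f[1],f[0]),"dir",np.arctan2(c[1],c[0]),"shut",np.pi-.033)
# push sideways with closed fingers against the stop
d=np.array([np.cos(np.pi+HY),np.sin(np.pi+HY)]);t=np.array([-d[1],d[0]])  # t = shutting direction
p0=kn(.01)-t*.050;env.close_gripper(20)
ptp([*p0,.25],down(np.arctan2(d[1],d[0])));line([*p0,.137],.25)
print(line([*(kn(.01)-t*.026),.137],.15,6));print(line([*(kn(.01)+t*.004),.137],.03,12));s=st("push");print((s["position"][:2]-kn(.01))@t)
line([*p0,.137],.1);line([*p0,.25],.3);ptp([.36,.10,.30],down(1.25));st()
E
```

```text
top 137 fit -3.1364126 dir 3.095438440471715 shut 3.108592653589793
side 245 fit 3.1012387 dir 3.1099525416345384 shut 3.108592653589793
False
True
push t73.3 p [0.5411 0.2816 0.1367] w-0.0000 F [0.2 0.6 0.7] gf0.7
-0.020245362970973152
 t75.4 p [0.36   0.1005 0.2994] w0.0003 F [ 0.8 -0.7  0.7] gf0.0
```

The lever does not move under a 12 N push, so the damper is at its shut stop. Handing in.

```bash
python3 -c "
from h import *
env.gripper_open();print(env.close_job())"
```

```text
the job is handed in; nothing more can be done
None
```

The job is handed in: the lever was set to the pointer, four offcuts are in the hopper, the damper is shut, the empty tray is on its mat and the three gouges lie on the rack; `env.close_job()` returned no verdict, and I did not check afterwards that the bystanders were undisturbed.

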